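Check the brake lever's stop on the bench

TASK

Check the red-tipped brake lever on the bar stand: with the outside of the fingers, never gripping it, press the lever in towards the rubber grip until it comes up against its stop, let it spring all the way back out, then press it in to its stop a second time and hold it there with steady, moderate force. The program finishes while still holding the lever in, so that the gap between lever and grip can be measured. Leave everything else on the bench where it is.

Things in the scene. Friction and masses are not known exactly. Their poses are not given: they have to be found in the camera images.
- bar_stand: Fixed bar stand; origin on the bench under the bar's axis, z up. Level 22 mm handlebar along y, 280 mm long, 120 mm up; black rubber grip (32 mm dia.) from y = -142 to 3 mm; blue clamp block y = 65 to 115, x = -25 to 25, up to 144 mm; base plate 130 x 150 mm at y = 0 to 150. The lever is on the -x side, facing the robot within 35 degrees; it is pressed along +x, away from the robot
- brake (a joint): Lever angle, rad, about a vertical pivot: 0 = fully out, growing (anticlockwise from above) as pressed in; stop at 0.30. The stop is firm (a 20 N push gives 0.01 more): once there, force climbs fast. Springs back to 0 when let go; at the blade's middle the spring pushes back with about 3 N at rest, 7 to 8 N at the stop: well above that is the stop. There 20 mm stay free between ball and grip
- lever_mid (a point): Middle of the lever's straight blade, on its centre line, 120 mm above the bench; moves with it. Blade: 12 mm round aluminium rod, straight for 40 mm either side along its own y, with a red ball at the end. Axes turn with the lever: at rest the stand's; +x towards the grip. It lies (-44, -85, 0) mm from the pivot in these axes. Press here, on the outer (-x) side
- lever_ball (a point): Centre of the red ball (18 mm diameter) at the lever's free end, 40 mm beyond lever_mid along the lever's -y axis; moves with the lever
- lever_pivot (a point): The lever's vertical pivot axis at lever height, 120 mm above the bench; fixed on the stand at (-40, 30, 120) mm from its origin. The lever extends from here towards the stand's -y side
- grip_mid (a point): Centre line of the rubber grip at its middle, 120 mm above the bench (grip radius 16 mm); fixed on the stand at (0, -70, 120) mm. Its axes are those of the stand
- caliper: Bystander: digital caliper lying flat, 170 mm long along its y, up to 45 mm wide, 13 mm high; origin under its beam's centre
- driver: Bystander: green-handled screwdriver lying flat along its x axis, on the robot's side of the stand
- solder_reel: Bystander: upright solder reel with white flanges, 54 mm diameter, 56 mm high; origin under its centre
- multimeter: Bystander: yellow handheld multimeter lying flat, 145 x 75 x 40 mm; origin under its centre
- screw_jar: Bystander: small glass jar with a black lid, 60 mm diameter, 70 mm high; origin under its centre
- radio: Bystander: black hand-held radio lying flat, 115 x 58 x 34 mm, with a 130 mm aerial along its +x; origin under the case's centre
- parts_tray: Bystander: blue open parts tray, 110 x 160 x 30 mm; origin under its centre

How it is judged:
By the outcome, as a careful person would: the job done as asked, in the order asked, and still so for the second after the job is handed in, while the arm keeps its last pose, push and grip.
It also fails if it takes over 58 s, if anything falls off the work surface, if the arm or the gripper's body presses on something with over 40 N, if the wrist force passes 120 N, or if a joint passes its speed limit or range.

ROBOT

A 6-joint arm with a two-finger parallel gripper is mounted at the origin on the work surface. World frame = base frame: x ahead of the robot, y to its left, z up, the work surface at z = 0. Lengths are in m, angles in rad, forces in N, time in s.
With the tool pointing down it reaches from about 0.225 to 0.875 m from the base axis. Payload 3.4 kg.
Tool frame: the origin (TCP) lies at the very end of the fingers, on their centre line; the grasp point (between the pads) lies 19 mm behind it (grip_depth is the distance from the TCP to the grasp point, in m); x points along the fingers, z is the direction in which the jaws open and shut, and the axes are right-handed (so a half turn about x gives the same grasp; the last joint's range is limited). The gripper opens to 85 mm and grips with 20 to 120 N. Pads are 22 mm wide; open, the fingers measure 114 mm over their backs; the gripper's body (76 mm by 85 mm) begins 54 mm behind the grasp point. The pads swing forward as they close: fully open they stand 13 mm farther back than shut.
Start: joints at [1.082, 0.276, 1.505, -0, 1.361, -0.121], TCP at [0.207, 0.537, 0.231] pointing down, gripper open.
Joint ranges: [-2.89, 2.89], [-0.75, 2.08], [0.22, 2.7], [-1.18, 4.32], [0.11, 2.71], [-2.7, 2.7]. Speed limits (rad/s): [2.57, 2.57, 3.14, 3.14, 3.14, 3.14].

INTERFACE

Orientations are given as a unit quaternion [w, x, y, z].
In Python, from rig import get_state, get_image, sign_off, grip_depth gives the robot as it stands. The module is installed in compiled form; this text tells all that it offers.
- The arm moves only by the tool arm_command, never from a script. Its argument "series" is a list of rows, each an object with "dp": the shift along the tool's x, y, z scaled (see below), a list of three; "angular": the turn, a rotation vector about the tool's x, y, z scaled (see below), a list of three; "gripper": the finger opening in mm, from 0 to 85.4. A call has exactly 8 rows; each row shifts and turns the pose as measured when the row begins, along the tool's axes as they then stand; what a row does not reach is not made up. The controller multiplies each number of a shift by 0.12 m and each number of a turn by 90 degrees. A row lasts 1/8 s, in which the tool goes at most 62.5 mm and 10.7 degrees, less where a joint would pass 70% of its speed; a pose out of reach is approached as far as the arm can. A call with a number of a shift or a turn outside -1 to 1 is refused whole. A call with a gripper value outside its range is refused whole. The fingers move at their own pace and stop on an object; "grip_force" is the grip in N (left out, the last holds). Time passes only in rows, so rows that do not move let the fingers close, or fill a call up. It gives the time, the measured TCP pose, the force and the opening at its end, in the units of the state.
- get_state(): the state, without advancing time (a new reading comes with each control period).
- get_image(name): name is "scene" or "top"; returns a dict with "image" (400x640x3 uint8, blue, green, red), "depth" (400x640 float32, m along the optical axis (not along the pixel's ray), 0 where there is no reading), "mtx" (3x3 intrinsics, pixels), "k1" (the pictures are not rectified: a ray, as slopes to the right and down, at radius r is drawn at 1 + k1 r^2 times it, then the intrinsics apply), "view" (4x4, takes a point from world to camera coordinates). Camera axes: x right, y up, looking along -z (the intrinsics and any distortion apply to the point x, -y, -z); pixel columns grow to the right and rows downward; lengths in m; the calibration is good to about 2 mm. A picture is of the moment at which its call begins.
- sign_off(): hands the job in, once; it reports no verdict.
The state is a dict: "clock": time; "qpos": joint angles; "qd": joint speeds; "effort": joint torques, N m; "position": TCP position; "ee_rot": TCP orientation; "contact_force": force on the tool from outside, world axes, zero at the start; "moment": the same for the moment, N m; "width": finger opening in m.
Only numpy, scipy, OpenCV 4.12 (cv2) and the standard library are available. Lean on these libraries where they do the work, as an engineer would, in place of code of your own. Each camera call takes 0.05 s, during which the arm holds its last target. There are 200 camera calls.

## Working session

There is one attempt and no reset: what is moved stays moved. The work goes in short steps, Python scripts to look and compute and a tool call to move; the robot and the scene stay as the last step left them, time stands still between calls to the robot, and variables do not carry over. Pictures are saved under pics/ and viewed, about 8 in all and at most 12, crops included, and the job is handed in when it is done.

Besides the shell and the picture viewer there is one more tool, called after "Request:" as a command line: name --argument value ..., lists and objects as JSON in quotes. arm_command: Moves the arm, as the interface text tells. Its arguments: {"type":"object","properties":{"series":{"type":"array","items":{"type":"object","properties":{"dp":{"type":"array","items":{"type":"number"}},"angular":{"type":"array","items":{"type":"number"}},"gripper":{"type":"number"}}}},"grip_force":{"type":"number"}},"required":["series"]}

```bash
mkdir -p pics; cat > h.py <<'E'
import numpy as np, cv2
from rig import *
def pts(d):
    "world point for every pixel from depth"
    h,w=d["depth"].shape; u,v=np.meshgrid(np.arange(w),np.arange(h))
    D=np.array([d["k1"],0,0,0,0],float)
    s=cv2.undistortPoints(np.stack([u,v],-1).reshape(-1,1,2).astype(np.float64),np.array(d["mtx"],float),D).reshape(h,w,2)
    z=d["depth"]; c=np.stack([s[...,0]*z,-s[...,1]*z,-z,np.ones_like(z)],-1)
    return (c@np.linalg.inv(np.array(d["view"])).T)[...,:3]
E
python3 - <<'E'
from h import *
print(get_state(),grip_depth)
for n in("scene","top"):
    d=get_image(n); cv2.imwrite(f"pics/{n}0.png",d["image"]); np.savez(f"{n}0.npz",**d)
    print(n,d["mtx"],d["k1"],np.linalg.inv(d["view"])[:3].round(3).tolist())
    P=pts(d); I=d["image"].astype(int); m=(I[...,2]>130)&(I[...,1]<70)&(I[...,0]<70)&(d["depth"]>0)
    k,l,st,c=cv2.connectedComponentsWithStats(m.astype(np.uint8))
    for i in range(1,k):
        if st[i,4]>8: print(c[i],st[i],np.median(P[l==i],0), P[l==i].max(0))
E
```

```text
{'clock': 0.0, 'qpos': array([ 1.08199419e+00,  2.76602927e-01,  1.50615384e+00,  2.24430940e-05,
        1.36068352e+00, -1.21002574e-01]), 'qd': array([ 0.00071169, -0.00024597, -0.00060939, -0.00017779, -0.00314872,
        0.00306781]), 'effort': array([ 1.41056320e-03, -4.16773653e+01, -2.45806950e+01,  1.77718462e-04,
        1.12139378e-02, -1.02250522e-05]), 'position': array([0.20649618, 0.53607211, 0.23042693]), 'ee_rot': array([ 0.58241934, -0.40043005,  0.58358505,  0.39983993]), 'contact_force': array([ 0.47732496,  0.28799794, -0.08530254]), 'moment': array([ 0.00627818,  0.00413719, -0.0308898 ]), 'width': 0.08553512966208557} 0.0187
scene [[402.12236108   0.         324.75799172]
 [  0.         402.12236108 200.59788027]
 [  0.           0.           1.        ]] -0.04393379626740992 [[-0.662, -0.631, 0.404, 1.09], [0.749, -0.556, 0.359, 0.471], [-0.002, 0.541, 0.841, 1.168]]
[127.86363636 111.72727273] [125 110   7   5  22] [ 0.75296992 -0.85952651  0.05077828] [ 0.76398773 -0.84854516  0.05378771]
top [[486.96368464   0.         327.78028583]
 [  0.         486.9636
[... 456 characters left out ...]
228 129   4   3  11] [0.81534035 0.32433142 0.04704975] [0.81875329 0.33053947 0.05551759]
[601.5 141.5] [599 138   6   8  44] [ 0.75099657 -0.85634169  0.04973951] [ 0.76400516 -0.84535642  0.05822889]
[558.66666667 190.11111111] [557 189   4   3   9] [ 0.59070651 -0.67310461  0.0790404 ] [ 0.59471066 -0.67031063  0.08409658]
[571.64705882 207.23529412] [567 201   7  10  17] [ 0.53557551 -0.71676574  0.07194688] [ 0.55783721 -0.6992978   0.07593523]
[359.17647059 227.64705882] [358 225   4   6  17] [ 0.48931544 -0.0586124   0.12730291] [ 0.49820361 -0.05561377  0.13075939]
[159.76785714 239.66071429] [155 237  10   7  56] [0.4796716  0.53915553 0.03502061] [0.48944626 0.55459758 0.04091697]
```

View pics/top0.png

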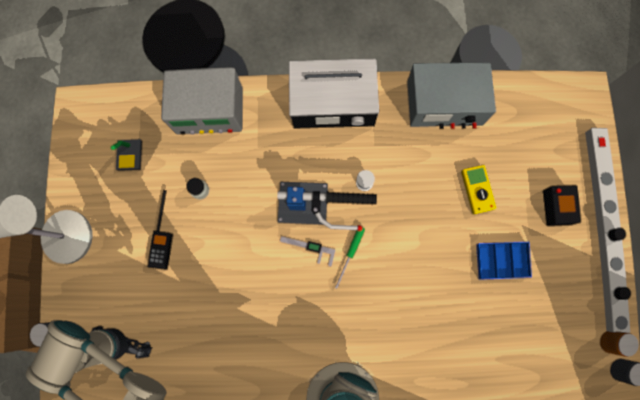

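View pics/scene0.png

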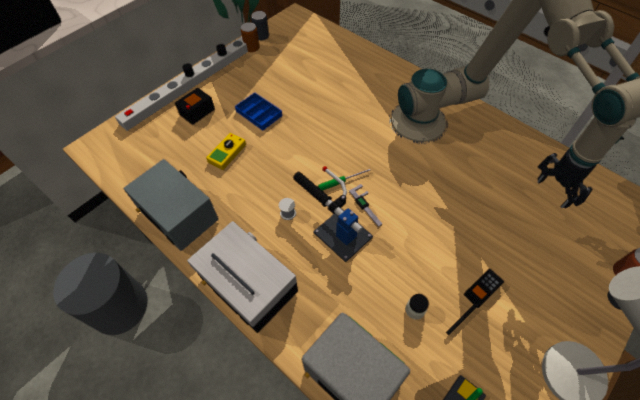

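The top view shows the stand at about (305,202), the grip's end at (376,199) and the red ball at (360,227). The driver lies below and beside the lever (355,240), the caliper at (310,245) and the reel at (365,180). Next I'll measure the stand's pose.

```bash
cat > m.py <<'E'
from h import *
def load(n): return dict(np.load(f"{n}0.npz"))
def ray(d,uv,z):
    s=cv2.undistortPoints(np.array([[uv]],float),d["mtx"],np.array([float(d["k1"]),0,0,0,0])).reshape(2)
    M=np.linalg.inv(d["view"]); r=M[:3,:3]@[s[0],-s[1],-1]; o=M[:3,3]
    return o+r*(z-o[2])/r[2]
E
python3 - <<'E'
from m import *
for n,rc in (("top",(150,270,260,400)),("scene",(150,270,280,400))):
    d=load(n);P=pts(d);I=d["image"].astype(int);a,b,c,e=rc
    cv2.imwrite(f"pics/{n}crop.png",cv2.resize(d["image"][a:b,c:e],None,fx=5,fy=5,interpolation=cv2.INTER_CUBIC)[:600,:800])
    box=np.zeros(I.shape[:2],bool);box[a:b,c:e]=1
    z=P[...,2]
    g=box&(I.max(-1)<60)&(z>.1)&(z<.15)
    k,l,st,cc=cv2.connectedComponentsWithStats(g.astype(np.uint8)); i=1+np.argmax(st[1:,4]); g=l==i
    q=P[g]; x,y=q[:,0],q[:,1]; f=cv2.fitLine(q[:,:2].astype(np.float32),cv2.DIST_HUBER,0,.01,.01).ravel()
    t=(q[:,:2]-f[2:])@f[:2]; print(n,"grip",g.sum(),f,"yaw axis deg",np.degrees(np.arctan2(f[1],f[0])),"ends",f[2:]+f[:2]*np.percentile(t,1),f[2:]+f[:2]*np.percentile(t,99),"zmax",np.percentile(q[:,2],[50,95]))
    r=box&(I[...,2]>90)&(I[...,2]>2*I[...,1])&(I[...,2]>2*I[...,0])
    v,u=np.nonzero(r); print("red",r.sum(),u.mean(),v.mean(),"ray@.12",ray(d,(u.mean(),v.mean()),.12), "depth",np.median(P[r],0))
    bl=box&(I[...,0]>80)&(I[...,0]>1.6*I[...,2])&(z>.135)&(z<.155); q=P[bl]
    print("blue top",bl.sum(),np.median(q,0)); print(cv2.minAreaRect(q[:,:2].astype(np.float32)))
    bar=box&(z>.085)&(z<.17); print("all high mean",bar.sum())
    lev=box&(I.min(-1)>110)&(z>.1)&(z<.14); print("lever px",lev.sum(), P[lev][::max(1,lev.sum()//12)].round(3).tolist())
E
```

```text
top grip 437 [ 0.06708083  0.99774754  0.5742451  -0.04641469] yaw axis deg 86.153656 ends [ 0.57022339 -0.10623273] [0.57948171 0.03147368] zmax [0.13479176 0.14046685]
red 20 359.4 227.75 ray@.12 [ 0.49096061 -0.06012037  0.12      ] depth [ 0.48928641 -0.05890226  0.12747445]
blue top 200 [0.58694681 0.12080147 0.13874313]
((0.5866034626960754, 0.11986858397722244), (0.04275523126125336, 0.046014025807380676), 88.6631088256836)
all high mean 1513
lever px 353 [[0.606, 0.115, 0.139], [0.592, 0.159, 0.128], [0.587, 0.093, 0.131], [0.584, 0.079, 0.129], [0.58, 0.04, 0.131], [0.577, 0.091, 0.126], [0.529, 0.055, 0.128], [0.513, 0.042, 0.12], [0.5, 0.022, 0.126], [0.497, -0.011, 0.122], [0.494, -0.011, 0.124], [0.491, -0.014, 0.121], [0.487, -0.039, 0.125]]
scene grip 389 [ 0.0717001   0.9974262   0.5858824  -0.02096038] yaw axis deg 85.88835 ends [ 0.57966279 -0.10748231] [0.58962251 0.03106824] zmax [0.13290876 0.13807101]
red 15 324.26666666666665 167.93333333333334 ray@.12 [ 0.49190638 -0.06233557  0.12      ] depth [ 0.49578327 -0.05797444  0.1265204 ]
blue top 131 [0.59167674 0.1187437  0.13847872]
((0.5909633636474609, 0.1177460253238678), (0.043023306876420975, 0.03926170617341995), 87.57504272460938)
all high mean 1305
lever px 196 [[0.491, -0.051, 0.123], [0.498, -0.024, 0.127], [0.497, 0.001, 0.127], [0.504, 0.02, 0.125], [0.514, 0.04, 0.126], [0.531, 0.05, 0.128], [0.586, 0.041, 0.131], [0.585, 0.084, 0.129], [0.592, 0.09, 0.127], [0.589, 0.161, 0.132], [0.599, 0.165, 0.127], [0.838, 0.084, 0.138], [0.836, 0.094, 0.136]]
```

View pics/topcrop.png

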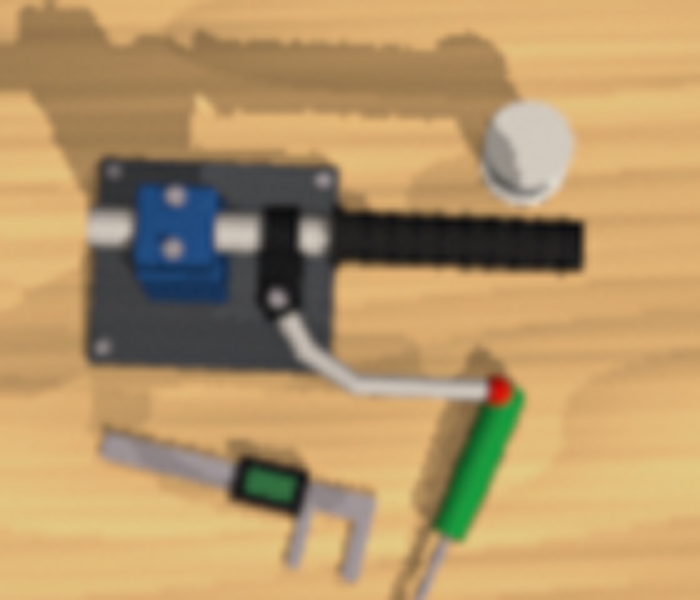

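Both views agree: stand yaw is about -4°, the ball is at (0.491,-0.061) and lever_mid is at about (0.494,-0.019). The fitted stand puts the ball at (0.491,-0.059), which fits. Next, the tool orientation.

```bash
cat > go.py <<'E'
import sys
from h import *
from scipy.spatial.transform import Rotation as R
def plan(target,yaw,flip=1):
    s=get_state(); T=R.from_quat(np.roll(s["ee_rot"],-1)); p=s["position"]
    c,n=np.cos(yaw)*flip,np.sin(yaw)*flip
    G=R.from_matrix(np.array([[0,0,-1],[c,n,0],[n,-c,0]]).T)
    rv=(T.inv()*G).as_rotvec()
    print("p",p.round(4),"q",s["qpos"].round(2),"F",s["contact_force"].round(1),"w",round(s["width"],4),"t",s["clock"])
    print("flip",flip,"turn units",(rv/(np.pi/2)).round(3),"deg",np.degrees(rv).round(1),"shift units(tool now)",(T.inv().apply(np.array(target)-p)/.12).round(3),"(goal axes)",(G.inv().apply(np.array(target)-p)/.12).round(3))
if __name__=="__main__":
    a=[float(v) for v in sys.argv[1:]]; plan(a[:3],a[3],1); plan(a[:3],a[3],-1)
E
python3 go.py .435 -.016 .2 .08; python3 -c "
from h import *
from scipy.spatial.transform import Rotation as R
print(R.from_quat(np.roll(get_state()['ee_rot'],-1)).as_matrix().round(2))"
```

```text
p [0.2065 0.5361 0.2305] q [ 1.08  0.28  1.51 -0.    1.36 -0.12] F [-0.  -0.3 -1. ] w 0.0857 t 0.1
flip 1 turn units [ 1.715e+00 -0.000e+00  1.000e-03] deg [ 1.543e+02 -0.000e+00  1.000e-01] shift units(tool now) [ 0.26  -3.431 -3.608] (goal axes) [0.254 1.53  4.738]
p [0.2065 0.5361 0.2305] q [ 1.08  0.28  1.51 -0.    1.36 -0.12] F [-0.  -0.3 -1. ] w 0.0857 t 0.1
flip -1 turn units [-0.285 -0.001 -0.   ] deg [-25.7  -0.1  -0. ] shift units(tool now) [ 0.26  -3.431 -3.608] (goal axes) [ 0.254 -1.53  -4.738]
[[-0.   -0.93  0.36]
 [-0.    0.36  0.93]
 [-1.    0.   -0.  ]]
```

Request:
arm_command --series '[{"dp": [0, 0, 0], "angular": [-0.095, 0, 0], "gripper": 0}, {"dp": [0, 0, 0], "angular": [-0.095, 0, 0], "gripper": 0}, {"dp": [0, 0, 0], "angular": [-0.095, 0, 0], "gripper": 0}, {"dp": [0, -0.1, -0.3], "angular": [0, 0, 0], "gripper": 0}, {"dp": [0, -0.13, -0.4], "angular": [0, 0, 0], "gripper": 0}, {"dp": [0, -0.13, -0.4], "angular": [0, 0, 0], "gripper": 0}, {"dp": [0, -0.13, -0.4], "angular": [0, 0, 0], "gripper": 0}, {"dp": [0, -0.13, -0.4], "angular": [0, 0, 0], "gripper": 0}]' --grip_force 40

```text
clock: 1.1
position: [0.303, 0.3117, 0.2269]
ee_rot: [-0.471, 0.526, -0.477, -0.524]
contact_force: [0.7, -0.0, 1.0]
width: 0.0
```

```bash
python3 go.py .435 -.016 .2 .08|tail -2
```

```text
p [0.303  0.3117 0.2269] q [ 0.64  0.07  1.78 -0.    1.3  -1.03] F [ 0.7 -0.   1. ] w 0.0 t 1.1
flip -1 turn units [ 0.014 -0.004 -0.003] deg [ 1.3 -0.4 -0.3] shift units(tool now) [ 0.239 -0.817 -2.827] (goal axes) [ 0.224 -0.879 -2.81 ]
```

Request:
arm_command --series '[{"dp": [0, -0.12, -0.42], "angular": [0.014, 0, 0], "gripper": 0}, {"dp": [0, -0.12, -0.42], "angular": [0, 0, 0], "gripper": 0}, {"dp": [0, -0.12, -0.42], "angular": [0, 0, 0], "gripper": 0}, {"dp": [0, -0.12, -0.42], "angular": [0, 0, 0], "gripper": 0}, {"dp": [0, -0.12, -0.42], "angular": [0, 0, 0], "gripper": 0}, {"dp": [0, -0.12, -0.42], "angular": [0, 0, 0], "gripper": 0}, {"dp": [0, -0.12, -0.35], "angular": [0, 0, 0], "gripper": 0}, {"dp": [0, 0, 0], "angular": [0, 0, 0], "gripper": 0}]'

```text
clock: 2.1
position: [0.4345, -0.0374, 0.2274]
ee_rot: [-0.478, 0.519, -0.484, -0.518]
contact_force: [-0.0, 0.2, -0.1]
width: -0.0001
```

```bash
python3 go.py .45 -.018 .105 .08|tail -2
```

```text
p [ 0.4345 -0.0374  0.2274] q [-0.24  0.07  1.78 -0.01  1.3  -1.88] F [-0.   0.2 -0.1] w -0.0001 t 2.1
flip -1 turn units [-0.003 -0.004 -0.003] deg [-0.3 -0.4 -0.2] shift units(tool now) [ 1.018 -0.145  0.159] (goal axes) [ 1.02  -0.142  0.151]
```

Request:
arm_command --series '[{"dp": [0.1, 0, 0.15], "angular": [0, 0, 0], "gripper": 0}, {"dp": [0.2, 0, 0], "angular": [0, 0, 0], "gripper": 0}, {"dp": [0.2, 0, 0], "angular": [0, 0, 0], "gripper": 0}, {"dp": [0.2, 0, 0], "angular": [0, 0, 0], "gripper": 0}, {"dp": [0.2, 0, 0], "angular": [0, 0, 0], "gripper": 0}, {"dp": [0.1, 0, 0], "angular": [0, 0, 0], "gripper": 0}, {"dp": [0, 0, 0], "angular": [0, 0, 0], "gripper": 0}, {"dp": [0, 0, 0], "angular": [0, 0, 0], "gripper": 0}]'

```text
clock: 3.1
position: [0.4287, -0.0137, 0.1038]
ee_rot: [0.478, -0.518, 0.483, 0.52]
contact_force: [0.3, -0.4, -0.2]
width: -0.0005
```

```bash
python3 go.py .473 -.018 .105 .08|tail -2; python3 - <<'E'
from h import *
d=get_image("scene"); cv2.imwrite("pics/s1.png",cv2.resize(d["image"][110:260,260:460],None,fx=4,fy=4,interpolation=cv2.INTER_CUBIC))
E
```

```text
p [ 0.4287 -0.0137  0.1038] q [-0.19  0.18  1.99 -0.01  0.98 -1.84] F [ 0.3 -0.4 -0.2] w -0.0005 t 3.1
flip -1 turn units [-0.001 -0.001 -0.005] deg [-0.1 -0.1 -0.4] shift units(tool now) [-0.013 -0.365 -0.065] (goal axes) [-0.01  -0.365 -0.066]
```

View pics/s1.png

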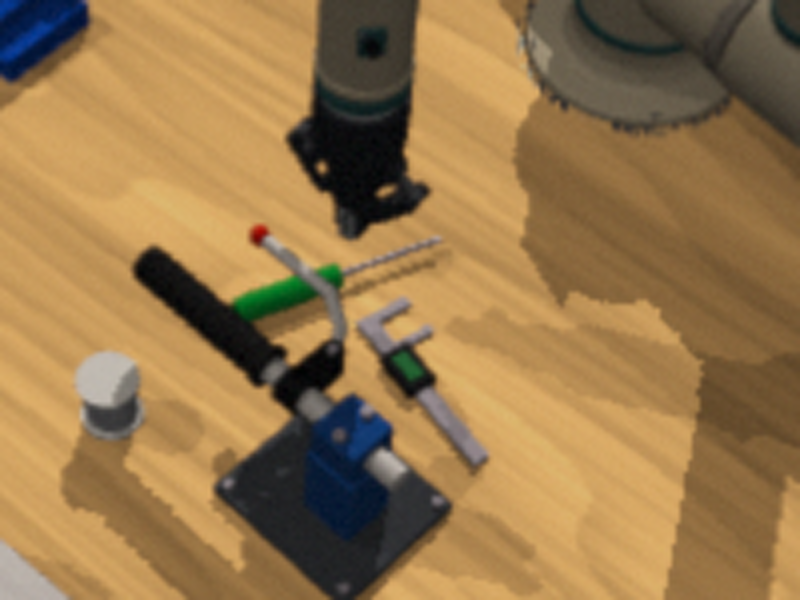

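The picture shows the closed fingers in front of the blade (crop 350,235), clear of the lever, with the driver well below. Approaching now.

Request:
arm_command --series '[{"dp": [0, -0.1, 0.02], "angular": [0, 0, 0], "gripper": 0}, {"dp": [0, -0.1, 0.02], "angular": [0, 0, 0], "gripper": 0}, {"dp": [0, -0.08, 0.02], "angular": [0, 0, 0], "gripper": 0}, {"dp": [0, -0.04, 0], "angular": [0, 0, 0], "gripper": 0}, {"dp": [0, -0.03, 0], "angular": [0, 0, 0], "gripper": 0}, {"dp": [0, -0.03, 0], "angular": [0, 0, 0], "gripper": 0}, {"dp": [0, 0, 0], "angular": [0, 0, 0], "gripper": 0}, {"dp": [0, 0, 0], "angular": [0, 0, 0], "gripper": 0}]'

```text
clock: 4.15
position: [0.478, -0.0025, 0.1049]
ee_rot: [0.478, -0.519, 0.482, 0.519]
contact_force: [-0.2, -0.1, 0.7]
width: -0.0
```

```bash
python3 go.py .500 -.029 .105 .08|tail -2
```

```text
p [ 0.478  -0.0025  0.1049] q [-0.15  0.25  1.9  -0.    1.   -1.79] F [-0.2 -0.1  0.7] w -0.0 t 4.15
flip -1 turn units [-0.001 -0.002 -0.003] deg [-0.1 -0.2 -0.3] shift units(tool now) [-0.001 -0.166 -0.235] (goal axes) [-0.001 -0.165 -0.235]
```

No contact yet. I'll shift sideways to lever_mid, backing off slightly first.

Request:
arm_command --series '[{"dp": [0, 0.04, -0.06], "angular": [0, 0, 0], "gripper": 0}, {"dp": [0, 0, -0.07], "angular": [0, 0, 0], "gripper": 0}, {"dp": [0, 0, 0], "angular": [0, 0, 0], "gripper": 0}, {"dp": [0, -0.04, 0], "angular": [0, 0, 0], "gripper": 0}, {"dp": [0, -0.03, -0.01], "angular": [0, 0, 0], "gripper": 0}, {"dp": [0, -0.03, -0.015], "angular": [0, 0, 0], "gripper": 0}, {"dp": [0, -0.03, -0.015], "angular": [0, 0, 0], "gripper": 0}, {"dp": [0, 0, 0], "angular": [0, 0, 0], "gripper": 0}]'

```text
clock: 5.15
position: [0.4855, -0.0243, 0.1044]
ee_rot: [0.475, -0.516, 0.485, 0.522]
contact_force: [-4.3, -0.5, 2.3]
width: -0.0002
```

```bash
python3 go.py .500 -.029 .105 .08|tail -2
```

```text
p [ 0.4855 -0.0243  0.1044] q [-0.19  0.26  1.87 -0.01  1.02 -1.83] F [-4.3 -0.5  2.3] w -0.0002 t 5.15
flip -1 turn units [-0.001 -0.002 -0.01 ] deg [-0.1 -0.2 -0.9] shift units(tool now) [-0.006 -0.118 -0.049] (goal axes) [-0.005 -0.118 -0.049]
```

Request:
arm_command --series '[{"dp": [0, -0.025, -0.01], "angular": [0, 0, 0], "gripper": 0}, {"dp": [0, -0.025, -0.01], "angular": [0, 0, 0], "gripper": 0}, {"dp": [0, -0.025, -0.01], "angular": [0, 0, 0], "gripper": 0}, {"dp": [0, -0.025, -0.01], "angular": [0, 0, 0], "gripper": 0}, {"dp": [0, -0.02, -0.005], "angular": [0, 0, 0], "gripper": 0}, {"dp": [0, -0.02, -0.005], "angular": [0, 0, 0], "gripper": 0}, {"dp": [0, -0.02, 0], "angular": [0, 0, 0], "gripper": 0}, {"dp": [0, -0.02, 0], "angular": [0, 0, 0], "gripper": 0}]'

```text
clock: 6.15
position: [0.4958, -0.0294, 0.1044]
ee_rot: [0.467, -0.512, 0.491, 0.529]
contact_force: [-8.1, -3.3, 6.3]
width: 0.0003
```

```bash
python3 go.py .505 -.029 .105 .08|tail -2
```

```text
p [ 0.4958 -0.0294  0.1044] q [-0.19  0.29  1.83 -0.02  1.06 -1.83] F [-8.1 -3.3  6.3] w 0.0003 t 6.15
flip -1 turn units [ 0.002 -0.003 -0.027] deg [ 0.2 -0.3 -2.4] shift units(tool now) [-0.009 -0.076 -0.003] (goal axes) [-0.005 -0.077 -0.003]
```

Request:
arm_command --series '[{"dp": [0, -0.03, 0], "angular": [0, 0, -0.012], "gripper": 0}, {"dp": [0, -0.03, 0], "angular": [0, 0, -0.012], "gripper": 0}, {"dp": [0, -0.03, 0], "angular": [0, 0, -0.01], "gripper": 0}, {"dp": [0, -0.03, 0], "angular": [0, 0, -0.01], "gripper": 0}, {"dp": [0, -0.03, 0], "angular": [0, 0, -0.008], "gripper": 0}, {"dp": [0, -0.03, 0], "angular": [0, 0, -0.008], "gripper": 0}, {"dp": [0, -0.03, 0], "angular": [0, 0, -0.006], "gripper": 0}, {"dp": [0, -0.03, 0], "angular": [0, 0, -0.006], "gripper": 0}]'

```text
clock: 7.15
position: [0.5045, -0.0323, 0.1035]
ee_rot: [-0.481, 0.534, -0.471, -0.512]
contact_force: [-10.4, -4.0, 7.0]
width: 0.0
```

```bash
cat > ball.py <<'E'
from m import *
o=np.array([.582,.030]);a=np.radians(-4);pv=np.array([.544,.063])
for n in("scene","top"):
    d=get_image(n);I=d["image"].astype(int);b=np.zeros(I.shape[:2],bool);b[150:260,290:390]=1
    r=b&(I[...,2]>90)&(I[...,2]>2*I[...,1])&(I[...,2]>2*I[...,0]);v,u=np.nonzero(r)
    if len(u)<3: print(n,"hidden",len(u));continue
    p=ray(d,(u.mean(),v.mean()),.12)[:2]; w=p-pv
    ang=np.arctan2(w[1],w[0])-a-np.arctan2(-125,-44)
    print(n,len(u),p.round(4),"angle",round((ang+np.pi)%(2*np.pi)-np.pi,3),"r",np.hypot(*w).round(4),"(.1325)")
print(get_state()["contact_force"].round(1))
E
python3 go.py .505 -.029 .105 .08|tail -2; python3 ball.py
```

```text
p [ 0.5045 -0.0323  0.1035] q [-0.2   0.27  1.87 -0.01  0.97 -1.86] F [-10.4  -4.    7. ] w 0.0 t 7.15
flip -1 turn units [ 0.009 -0.009  0.02 ] deg [ 0.8 -0.8  1.8] shift units(tool now) [-0.013 -0.007  0.027] (goal axes) [-0.013 -0.007  0.027]
scene 14 [ 0.531  -0.0716] angle 0.312 r 0.1352 (.1325)
top hidden 0
[-9.1 -5.2  7.7]
```

Request:
arm_command --series '[{"dp": [-0.005, -0.04, 0], "angular": [0, 0, 0], "gripper": 0}, {"dp": [-0.005, -0.04, 0], "angular": [0, 0, 0], "gripper": 0}, {"dp": [0, -0.045, 0], "angular": [0, 0, 0], "gripper": 0}, {"dp": [0, -0.045, 0], "angular": [0, 0, 0], "gripper": 0}, {"dp": [0, -0.045, 0], "angular": [0, 0, 0], "gripper": 0}, {"dp": [0, -0.045, 0], "angular": [0, 0, 0], "gripper": 0}, {"dp": [0, -0.045, 0], "angular": [0, 0, 0], "gripper": 0}, {"dp": [0, -0.045, 0], "angular": [0, 0, 0], "gripper": 0}]'

```text
clock: 8.25
position: [0.5033, -0.0322, 0.1033]
ee_rot: [0.453, -0.516, 0.492, 0.535]
contact_force: [-14.9, -4.1, 13.6]
width: -0.0003
```

```bash
python3 go.py .505 -.029 .105 .08|tail -2; python3 ball.py
```

```text
p [ 0.5033 -0.0322  0.1033] q [-0.18  0.31  1.81 -0.04  1.08 -1.84] F [-14.9  -4.1  13.6] w -0.0003 t 8.25
flip -1 turn units [ 0.017 -0.011 -0.038] deg [ 1.5 -1.  -3.4] shift units(tool now) [-0.015 -0.016  0.025] (goal axes) [-0.014 -0.017  0.026]
scene 15 [ 0.5313 -0.0718] angle 0.315 r 0.1354 (.1325)
top hidden 0
[-14.9  -4.4  14.8]
```

The first press is at the stop: force rose from 11 to 15.5 N while the ball stayed still at about 0.30 rad. Now I'll release it fully.

Request:
arm_command --series '[{"dp": [0, 0.05, 0], "angular": [0, 0, 0], "gripper": 0}, {"dp": [0, 0.1, 0], "angular": [0, 0, -0.02], "gripper": 0}, {"dp": [0, 0.1, 0], "angular": [0, 0, -0.018], "gripper": 0}, {"dp": [0, 0.1, 0], "angular": [0.015, -0.01, 0], "gripper": 0}, {"dp": [-0.01, 0.05, 0.04], "angular": [0, 0, 0], "gripper": 0}, {"dp": [0, 0, 0.04], "angular": [0, 0, 0], "gripper": 0}, {"dp": [0, 0, 0], "angular": [0, 0, 0], "gripper": 0}, {"dp": [0, 0, 0], "angular": [0, 0, 0], "gripper": 0}]'

```text
clock: 9.35
position: [0.4569, -0.0238, 0.106]
ee_rot: [-0.483, 0.52, -0.476, -0.519]
contact_force: [-0.0, 0.1, 0.2]
width: 0.0001
```

```bash
python3 go.py .476 -.019 .105 .08|tail -2; python3 ball.py
```

```text
p [ 0.4569 -0.0238  0.106 ] q [-0.21  0.21  1.94  0.01  0.98 -1.87] F [-0.   0.1  0.2] w 0.0001 t 9.35
flip -1 turn units [-0.     0.004  0.005] deg [-0.   0.4  0.4] shift units(tool now) [ 0.01  -0.161  0.027] (goal axes) [ 0.008 -0.162  0.027]
scene 15 [ 0.4919 -0.0623] angle 0.014 r 0.1357 (.1325)
top hidden 0
[-0.2  0.3 -0.2]
```

The lever is fully out again: the ball sits exactly at its rest position and the force is zero. Second press.

Request:
arm_command --series '[{"dp": [0, -0.08, 0.02], "angular": [0, 0, 0], "gripper": 0}, {"dp": [0, -0.06, 0.01], "angular": [0, 0, 0], "gripper": 0}, {"dp": [0, -0.03, -0.005], "angular": [0, 0, -0.002], "gripper": 0}, {"dp": [0, -0.03, -0.01], "angular": [0, 0, -0.004], "gripper": 0}, {"dp": [0, -0.03, -0.01], "angular": [0, 0, -0.006], "gripper": 0}, {"dp": [0, -0.03, -0.01], "angular": [0, 0, -0.007], "gripper": 0}, {"dp": [0, -0.03, -0.01], "angular": [0, 0, -0.008], "gripper": 0}, {"dp": [0, -0.03, -0.01], "angular": [0, 0, -0.008], "gripper": 0}]'

```text
clock: 10.45
position: [0.4888, -0.0245, 0.1049]
ee_rot: [-0.493, 0.529, -0.466, -0.511]
contact_force: [-5.1, -0.8, 4.2]
width: 0.0002
```

```bash
python3 go.py .504 -.031 .105 .08|tail -2
```

```text
p [ 0.4888 -0.0245  0.1049] q [-0.21  0.24  1.91  0.02  0.95 -1.87] F [-5.1 -0.8  4.2] w 0.0002 t 10.45
flip -1 turn units [0.001 0.004 0.029] deg [0.1 0.4 2.6] shift units(tool now) [ 0.004 -0.122 -0.064] (goal axes) [-0.001 -0.122 -0.064]
```

Request:
arm_command --series '[{"dp": [0, -0.03, -0.01], "angular": [0, 0, 0], "gripper": 0}, {"dp": [0, -0.03, -0.01], "angular": [0, 0, -0.004], "gripper": 0}, {"dp": [0, -0.03, -0.01], "angular": [0, 0, -0.004], "gripper": 0}, {"dp": [0, -0.03, -0.01], "angular": [0, 0, -0.006], "gripper": 0}, {"dp": [0, -0.03, -0.01], "angular": [0, 0, -0.006], "gripper": 0}, {"dp": [0, -0.03, -0.005], "angular": [0, 0, -0.006], "gripper": 0}, {"dp": [0, -0.03, 0], "angular": [0, 0, -0.006], "gripper": 0}, {"dp": [0, -0.03, 0], "angular": [0, 0, -0.006], "gripper": 0}]'

```text
clock: 11.45
position: [0.4986, -0.0285, 0.1038]
ee_rot: [-0.499, 0.534, -0.457, -0.507]
contact_force: [-7.7, -2.6, 5.5]
width: -0.0001
```

```bash
python3 go.py .504 -.031 .105 .08|tail -2; python3 ball.py
```

```text
p [ 0.4986 -0.0285  0.1038] q [-0.22  0.24  1.91  0.04  0.93 -1.9 ] F [-7.7 -2.6  5.5] w -0.0001 t 11.45
flip -1 turn units [0.002 0.008 0.044] deg [0.2 0.7 4. ] shift units(tool now) [-0.007 -0.044 -0.024] (goal axes) [-0.01  -0.043 -0.024]
scene 15 [ 0.5218 -0.0708] angle 0.244 r 0.1357 (.1325)
top hidden 0
[-7.7 -2.7  5.6]
```

Request:
arm_command --series '[{"dp": [-0.005, -0.04, -0.01], "angular": [0, 0, 0], "gripper": 0}, {"dp": [-0.005, -0.04, -0.01], "angular": [0, 0, 0], "gripper": 0}, {"dp": [-0.005, -0.04, 0], "angular": [0, 0, 0], "gripper": 0}, {"dp": [-0.005, -0.04, 0], "angular": [0, 0, 0], "gripper": 0}, {"dp": [-0.005, -0.045, 0], "angular": [0, 0, 0], "gripper": 0}, {"dp": [-0.005, -0.045, 0], "angular": [0, 0, -0.004], "gripper": 0}, {"dp": [-0.005, -0.045, 0], "angular": [0, 0, -0.004], "gripper": 0}, {"dp": [-0.005, -0.045, 0], "angular": [0, 0, -0.004], "gripper": 0}]'

```text
clock: 12.55
position: [0.5041, -0.031, 0.1043]
ee_rot: [-0.484, 0.523, -0.469, -0.522]
contact_force: [-12.3, -3.8, 6.8]
width: -0.0002
```

```bash
python3 go.py .504 -.031 .105 .08|tail -2; python3 ball.py
```

```text
p [ 0.5041 -0.031   0.1043] q [-0.21  0.27  1.86  0.02  1.   -1.89] F [-12.3  -3.8   6.8] w -0.0002 t 12.55
flip -1 turn units [0.008 0.008 0.011] deg [0.7 0.7 1. ] shift units(tool now) [-0.006  0.001 -0.   ] (goal axes) [-0.006  0.001 -0.   ]
scene 14 [ 0.531  -0.0716] angle 0.312 r 0.1352 (.1325)
top hidden 0
[-11.9  -4.5   7.8]
```

Request:
arm_command --series '[{"dp": [-0.005, -0.05, 0], "angular": [0, 0, -0.006], "gripper": 0}, {"dp": [-0.005, -0.05, 0], "angular": [0, 0, -0.006], "gripper": 0}, {"dp": [-0.005, -0.05, 0], "angular": [0, 0, -0.006], "gripper": 0}, {"dp": [-0.005, -0.05, 0], "angular": [0, 0, -0.006], "gripper": 0}, {"dp": [-0.005, -0.05, 0], "angular": [0, 0, -0.006], "gripper": 0}, {"dp": [-0.005, -0.05, 0], "angular": [0, 0, -0.006], "gripper": 0}, {"dp": [-0.005, -0.05, 0], "angular": [0, 0, -0.006], "gripper": 0}, {"dp": [-0.005, -0.05, 0], "angular": [0, 0, -0.006], "gripper": 0}]'

```text
clock: 13.65
position: [0.5039, -0.0311, 0.1045]
ee_rot: [0.476, -0.521, 0.471, 0.53]
contact_force: [-13.5, -4.0, 8.7]
width: 0.0003
```

```bash
python3 go.py .504 -.031 .105 .08|tail -2; for i in 1 2 3 4; do python3 ball.py; done; python3 - <<'E'
from h import *
d=get_image("scene"); cv2.imwrite("pics/s2.png",cv2.resize(d["image"][110:260,260:460],None,fx=4,fy=4,interpolation=cv2.INTER_CUBIC))
E
```

```text
p [ 0.5039 -0.0311  0.1045] q [-0.21  0.28  1.84  0.01  1.03 -1.89] F [-13.5  -4.    8.7] w 0.0003 t 13.65
flip -1 turn units [ 0.015  0.008 -0.002] deg [ 1.4  0.8 -0.2] shift units(tool now) [-0.004 -0.001  0.001] (goal axes) [-0.004 -0.001  0.001]
scene 14 [ 0.531  -0.0716] angle 0.312 r 0.1352 (.1325)
top hidden 0
[-12.2  -2.9   9.2]
scene 14 [ 0.531  -0.0716] angle 0.312 r 0.1352 (.1325)
top hidden 0
[-13.2  -2.9   9.4]
scene 14 [ 0.531  -0.0716] angle 0.312 r 0.1352 (.1325)
top hidden 0
[-11.9  -3.9   8.5]
scene 14 [ 0.531  -0.0716] angle 0.312 r 0.1352 (.1325)
top hidden 0
[-12.7  -3.8   8.4]
```

View pics/s2.png

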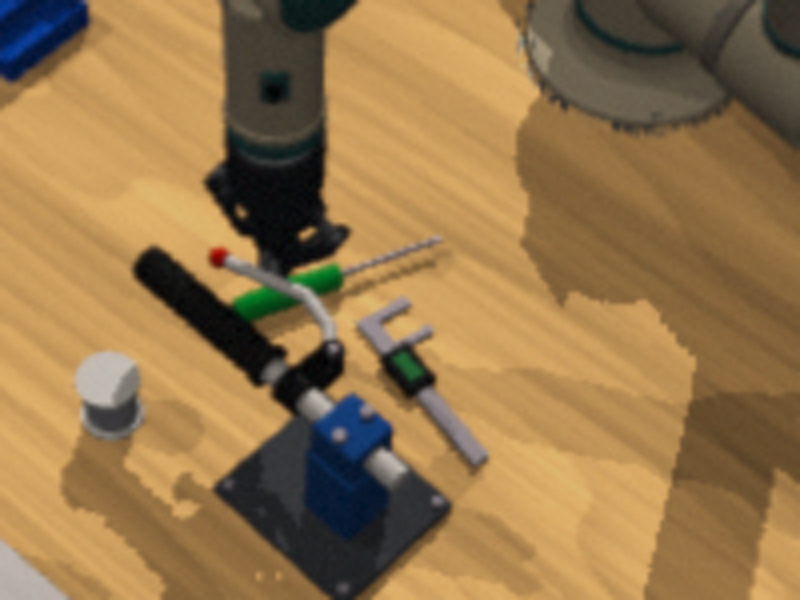

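The picture shows the fingers on the blade (crop 275,260), the ball pressed in (218,257), and the driver, caliper and reel where they were. The force holds steady at about 13 N, so I'm handing in.

```bash
python3 -c "
from rig import *
print(sign_off()); print(get_state()['contact_force'])"
```

```text
the job is handed in; nothing more can be done
None
the job is handed in; nothing more can be done
```

I pressed the brake lever in to its stop with the outside of the closed fingers and let it spring fully back out. I then pressed it to the stop a second time and handed the job in while still holding it there, after about 14 s.

- **First press:** the push rose from about 11 N to 15.5 N while the red ball stayed where it was. The camera put the lever at about 0.30 rad, so this was the stop.
- **Release:** the ball returned to its starting point in the picture and the contact force read zero.
- **Second press:** the ball came to the same place as in the first press (0.312 rad read, about 0.30 after the 0.014 offset seen at rest). The horizontal push held at about 13 N over five readings, above the 7 to 8 N spring force at the stop.
- **Surroundings:** in the last picture the driver, caliper and reel are where they were. I did not check the other items again.

**Disagreements and limits:**
- During the hold there was also an upward force of about 8 to 9 N on the tool, probably friction from slight wrist tilt.
- The top camera could not see the ball while the arm was over it, so the pressed angles come from the scene camera alone.
- I could not read the force after handing in.

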